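Feed one block and lay it on the pile

ROBOT

A 6-joint arm with a two-finger parallel gripper is mounted at the origin on a cart in front of the work surface, level with it; the furniture and walls round the work are solid. World frame = base frame: x ahead of the robot, y to its left, z up, the work surface at z = 0. Lengths are in m, angles in rad, forces in N, time in s.
With the tool pointing down it reaches from about 0.375 to 0.975 m from the base axis. Payload 3.8 kg.
Tool frame: the origin (TCP) lies midway between the tips of the shut fingers; the grasp point (between the pads) lies 19 mm behind it; z points along the fingers, y is the line along which they close (so a half turn about z gives the same grasp; the last joint's range is limited). The gripper opens to 85 mm and grips with 20 to 120 N. Pads are 22 mm wide; open, the fingers measure 114 mm over their backs; the gripper's body (76 mm by 85 mm) begins 54 mm behind the grasp point. The pads swing forward as they close: fully open they stand 13 mm farther back than shut.
Start: joints at [1.101, 0.264, 1.604, -0, 1.274, -0.037], TCP at [0.283, 0.613, 0.231] pointing down, gripper open.
Joint ranges: [-2.63, 2.63], [-0.94, 2.18], [0.31, 2.57], [-1.31, 4.45], [0, 2.66], [-2.55, 2.55]. Speed limits (rad/s): [2.57, 2.57, 3.14, 3.14, 3.14, 3.14].

INTERFACE

Orientations are given as a rotation vector (axis times angle).
In Python, from workcell import read_state, vision, ticket gives the robot as it stands. The module is installed in compiled form; this text tells all that it offers.
- The arm moves only by the tool jog_arm, never from a script. Its arguments are lists of equal length, an entry for each row: "turn": the turn, a rotation vector about the tool's x, y, z in rad, a list of three; "delta_pos": the shift along the tool's x, y, z in m, a list of three; "gripper": the finger opening in m, from 0 to 0.0854. In form: {"turn": [[rx, ry, rz], ...], "delta_pos": [[dx, dy, dz], ...], "gripper": [gripper, ...]}. A call has 1 to 20 rows; each row shifts and turns the commanded pose from where the row before left it, along the tool's axes as they then stand; what a row does not reach is not made up. A row lasts 1/12 s, in which the tool goes at most 41.7 mm and 7.16 degrees, less where a joint would pass 70% of its speed; a pose out of reach is approached as far as the arm can. A call with a gripper value outside its range is refused whole. The fingers move at their own pace and stop on an object; "grip_force" is the grip in N (left out, the last holds). Time passes only in rows, so rows that do not move let the fingers close. It gives the time, the measured TCP pose, the force, the opening and the grip force at its end, in the units of the state.
- read_state(): the state, without advancing time (a new reading comes with each control period).
- vision.read_camera(name): name is "scene" or "side" or "wrist"; returns the picture (400x640x3 uint8, red, green, blue); there is no depth.
- vision.calibration(name): a dict with "vfov" (degrees; the focal length in pixels is half the picture's height over the tangent of half this angle, whatever the lens; pixels are square), "cx", "cy" (the principal point, pixels), "R" (3x3) and "t" (3): a world point X has camera coordinates R X + t; the wrist camera has in their place "mount" (4x4, takes a point from camera to tool coordinates, whose origin is the TCP and whose axes are the flange's). Camera axes: x right, y down, z forward; pixel columns grow to the right and rows downward; lengths in m; the calibration is good to about 2 mm. A picture is of the moment at which its call begins: read the wrist's pose just before it. calibration takes no time and is no camera call.
- ticket.finish_job(): hands the job in; it is judged then, once.
The state is a dict: "time": time; "q": joint angles; "joint_vel": joint speeds; "joint_torque": joint torques, N m; "tool_pos": TCP position; "tcp_rot": TCP orientation; "wrist_force": force on the tool from outside, world axes, zero at the start; "torque": the same for the moment, N m; "width": opening from 0.0 (shut) to 1.0 (fully open); "grip_force": force on a finger pad.
Only numpy, scipy, OpenCV 4.12 (cv2) and the standard library are available. Lean on these libraries where they do the work, as an engineer would, in place of code of your own. Each camera call takes 0.05 s, during which the arm holds its last target. There are 200 camera calls.

TASK

Turn the block feeder's handwheel clockwise (seen from above) through exactly one revolution, so that it pushes out the lowest block and the wheel stops with its knob back at the pointer. Then pick up the block that came out and lower it gently, without dropping or pressing it hard, onto the pile of plaster plates: flat, in the middle of the top plate and lengthwise along it. The other two blocks stay in the feeder, the next one dropped into place; do not shift or tip the teeth or the dropper bottle round about, and let go of everything at the end.

Things in the scene. Friction and masses are not known exactly. Their poses are not given: they have to be found in the camera images.
- feeder: Block feeder fixed to the bench: base plate 217x84x12 mm, pointer post (x = -73 mm, 46 high), grey cam housing, handwheel above it, magazine, outlet tongue. Origin on the bench under the handwheel's axis; +x is the feeding direction, z up.
- handwheel (a joint): Angle (rad), 0 at the start, growing clockwise seen from above; one revolution = 6.283. Level dark steel disc 124 mm across, top face at z = 54 mm, hub 26 mm across up to z = 64 mm. Turns without end, takes about 2 N at the knob, stays where it is left. A hidden crank moves a pusher out 56 mm at half a turn and fully back at a whole turn, when the pile drops.
- knob (a point): Centre of the top of the handwheel's black knob: an upright round knob fixed to the wheel, 17 mm across, 30 mm high (z = 54 to 84 mm), 48 mm from the wheel's axis. At joint 0 (home) it points along the feeder's -x, at the pointer post. It may be pushed round with closed fingers from behind.
- magazine (a point): Centre of the magazine's floor, 12 mm above the bench, where the lowest block stands (feeder x = 118 mm). The magazine is an upright aluminium shaft 33x56 mm outside, walls up to z = 68 mm; the three blocks in it reach z = 78 mm. Axes as the feeder's.
- outlet (a point): Point on the tongue where the centre of the pushed-out block's underside comes to stand (feeder x = 171 mm, 36 mm ahead of the magazine's front). The tongue is flat, 36 mm wide (a block's ends overhang it by 5 mm each), top at z = 12 mm, up to feeder x = 195 mm, no lip. Axes as the feeder's.
- block_low: Plain cream carving block 22x46x22 mm, 23 to 46 g: the lowest of three alike in the magazine, the one that is fed out. Origin: centre of its underside; y is its long axis (parallel to the feeder's y), z up.
- block_mid: Like block_low, second in the pile; after the revolution it stands on the magazine's floor. Origin as block_low.
- block_top: Like block_low, top of the pile. Origin as block_low.
- stand: Height-adjustable stand fixed to the bench: round foot 92 mm across, column, platform 64x84 mm with a pile of three plaster plates 60x80x7 mm, all one piece. Origin on the bench under the pile's centre; y = long direction of the top plate. Clamp screw to -x, 40 mm out. The pile's top is 72 to 117 mm above the bench, different each time; it does not give way.
- tooth_canine: Carved practice tooth, pointed, 24x24x58 mm, standing loose beside the tongue at the feeder's +y side. Origin: centre of its underside.
- tooth_molar: Carved practice tooth with a broad crown, 24x24x48 mm, standing loose beside the tongue at the feeder's -y side. Origin: centre of its underside.
- tooth_incisor: Carved practice tooth with a flat edge, 24x24x52 mm, standing loose near the stand. Origin: centre of its underside.
- dropper_bottle: Brown dropper bottle, 33 mm across, 102 mm high, standing loose beside the handwheel at the feeder's -y side. Origin: centre of its underside.
Mind the look-alikes: they are no part of the job. What is shaped like the stand but yellow is not meant.

How it is judged:
By the outcome, as a careful person would: the job done as asked, in the order asked, and still so for the second after the job is handed in, with the robot touching nothing.
It also fails if it takes over 72 s, if anything falls off the work surface, if the arm or the gripper's body presses on something with over 40 N, if the wrist force passes 120 N, or if a joint passes its speed limit or range.

## Working session

There is one attempt and no reset: what is moved stays moved. The work goes in short steps, Python scripts to look and compute and a tool call to move; the robot and the scene stay as the last step left them, time stands still between calls to the robot, and variables do not carry over. Pictures are saved under pics/ and viewed, at most 10 in all, crops included, and the job is handed in when it is done.

Besides the shell and the picture viewer there is one more tool, called after "Request:" by a JSON object that holds its "fn" and its "kwargs", one argument or row to a line. jog_arm: Moves the arm, as the interface text tells. Its arguments: {"type":"object","properties":{"turn":{"type":"array","items":{"type":"array","items":{"type":"number"}}},"delta_pos":{"type":"array","items":{"type":"array","items":{"type":"number"}}},"gripper":{"type":"array","items":{"type":"number"}},"grip_force":{"type":"number"}},"required":["turn","delta_pos","gripper"]}

```bash
mkdir -p pics; cat > h.py <<'E'
import numpy as np, cv2
from scipy.spatial.transform import Rotation as Ro
from workcell import read_state, vision, ticket
def snap(n,f=None):
    s=read_state(); im=vision.read_camera(n)
    if f: cv2.imwrite('pics/'+f,im[:,:,::-1])
    return s,im
def cam(n,s=None):
    c=vision.calibration(n); f=200/np.tan(np.radians(c['vfov'])/2)
    if n=='wrist':
        M=np.array(c['mount']); Rt=Ro.from_rotvec(s['tcp_rot']).as_matrix()
        Rc=Rt@M[:3,:3]; o=Rt@M[:3,3]+np.array(s['tool_pos']); R=Rc.T; t=-R@o
    else: R=np.array(c['R']); t=np.array(c['t'])
    return f,c['cx'],c['cy'],R,t
def ray(n,u,v,z,s=None):
    f,cx,cy,R,t=cam(n,s); o=-R.T@t; d=R.T@np.array([(u-cx)/f,(v-cy)/f,1]); return o+d*(z-o[2])/d[2]
def proj(n,X,s=None):
    f,cx,cy,R,t=cam(n,s); p=R@np.array(X)+t; return cx+f*p[0]/p[2],cy+f*p[1]/p[2]
def tri(n1,p1,n2,p2,s=None):
    A=[];b=[]
    for n,(u,v) in ((n1,p1),(n2,p2)):
        f,cx,cy,R,t=cam(n,s); o=-R.T@t; d=R.T@np.array([(u-cx)/f,(v-cy)/f,1]); d/=np.linalg.norm(d)
        P=np.eye(3)-np.outer(d,d); A.append(P); b.append(P@o)
    return np.linalg.lstsq(np.vstack(A),np.hstack(b),rcond=None)[0]
E
python3 - <<'E'
from h import *
s,a=snap('scene');_,b=snap('side');s,w=snap('wrist')
cv2.imwrite('pics/scene.png',a[:,:,::-1]);cv2.imwrite('pics/side.png',b[:,:,::-1]);cv2.imwrite('pics/w0.png',w[:,:,::-1])
print(s)
for n in('scene','side','wrist'):
    f,cx,cy,R,t=cam(n,s); print(n,f,-R.T@t,R[2])
E
```

```text
{'time': 0.1, 'q': array([ 1.10110338e+00,  2.64677311e-01,  1.60527299e+00, -2.88587152e-05,
        1.27370692e+00, -3.69366434e-02]), 'joint_vel': array([-0.00169815, -0.00223493, -0.00294899, -0.00272904,  0.00098623,
       -0.00056283]), 'joint_torque': array([ 3.13599576e-04, -5.16707540e+01, -3.68588769e+01, -2.12274426e-05,
        6.27523448e-03,  4.05261130e-05]), 'tool_pos': array([0.28280274, 0.61215206, 0.23006767]), 'tcp_rot': array([-0.67436129, -3.06785729,  0.0031499 ]), 'wrist_force': array([ 0.4998616 , -0.05667558,  0.42725195]), 'torque': array([ 0.01362818, -0.00396705,  0.01714454]), 'grip_force': 0.0, 'width': 1.0032824532168454}
scene 412.9620358068938 [-0.36848836  0.90925564  0.78896256] [ 0.57266999 -0.69407913 -0.4362376 ]
side 414.1556466391379 [0.56276988 0.80312341 0.7712214 ] [-0.02728825 -0.81578623 -0.57770942]
wrist 305.12299678320574 [0.21697557 0.64312806 0.37185469] [ 0.25792648 -0.12231164 -0.95839125]
```

View pics/scene.png

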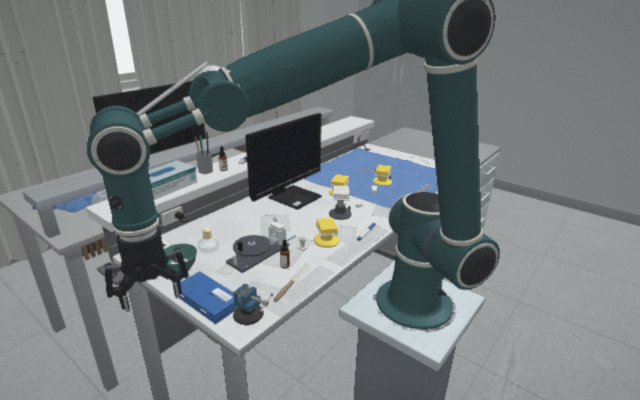

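View pics/side.png

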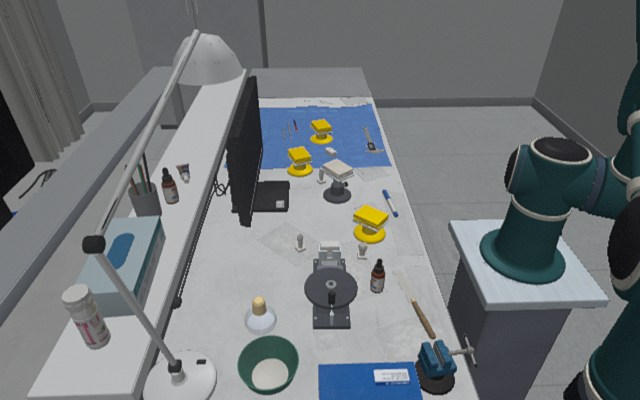

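The side view shows the feeder wheel at (330,288), its knob at (331,297) and the magazine at (330,250). The true stand, grey foot and white plates, is at (338,175). Look-alikes are the yellow stands at (370,220), (300,160) and (321,130), the bottles at (378,275) and (168,185), and the round bowl and jar. The choice for the stand is (338,175).

```bash
python3 - <<'E'
from h import *
a=cv2.imread('pics/scene.png');b=cv2.imread('pics/side.png')
for nm,p,z in [('wheel',(330,288),.054),('knobtop',(331,294),.084),('bottlebase',(377,290),0),('magtop',(330,245),.078),('stand foot',(338,196),0.005),('monbase',(262,197),0),('monR',(258,130),.2),('yel',(370,236),0),('plates',(338,170),.1),('molar',(362,257),0),('can',(300,249),0),('inc',(321,183),0)]:
    print(nm,ray('side',*p,z).round(3))
for nm,p,z in [('wheel',(257,246),.054),('stand',(341,215),.0),('monbase',(296,195),0)]:
    print('sc',nm,ray('scene',*p,z).round(3))
c=cv2.resize(b[140:340,240:420],None,fx=3,fy=3,interpolation=cv2.INTER_CUBIC)
d=cv2.resize(a[170:280,220:400],None,fx=3,fy=3,interpolation=cv2.INTER_CUBIC)
cv2.imwrite('pics/c1.png',c);cv2.imwrite('pics/c2.png',d)
E
```

```text
wheel [0.522 0.151 0.054]
knobtop [0.522 0.196 0.084]
bottlebase [ 0.404  0.113 -0.   ]
magtop [0.516 0.032 0.078]
stand foot [ 0.474 -0.283  0.005]
monbase [ 0.718 -0.293  0.   ]
monR [ 0.72  -0.369  0.2  ]
yel [ 0.395 -0.089  0.   ]
plates [ 0.476 -0.287  0.1  ]
molar [ 0.428 -0.004  0.   ]
can [ 0.594 -0.042  0.   ]
inc [ 0.526 -0.368  0.   ]
sc wheel [0.499 0.137 0.054]
sc stand [ 0.471 -0.297  0.   ]
sc monbase [ 0.734 -0.32   0.   ]
```

View pics/c1.png

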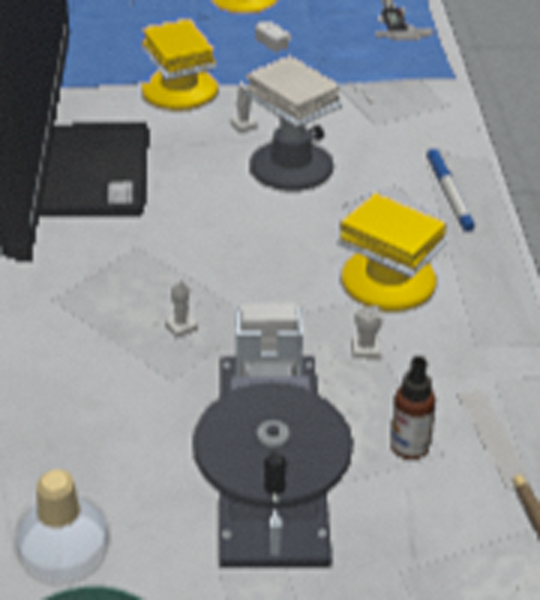

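The crop confirms the grey stand with white plates. The knob is home beside the pointer, the bottle is on the right (feeder -y), and the incisor is left of the stand. I move above the feeder for a wrist view.

Request:
{"fn": "jog_arm", "kwargs": {
  "turn": [
    [0,0,-0.08],
    [0,0,0],
    [0,0,0],
    [0,0,0],
    [0,0,0],
    [0,0,0],
    [0,0,0],
    [0,0,0],
    [0,0,0],
    [0,0,0],
    [0,0,0],
    [0,0,0],
    [0,0,0],
    [0,0,0],
    [0,0,0],
    [0,0,0]
  ],
  "delta_pos": [
    [0,0,-0.02],
    [-0.027,-0.022,0],
    [-0.027,-0.022,0],
    [-0.027,-0.022,0],
    [-0.027,-0.022,0],
    [-0.027,-0.022,0],
    [-0.027,-0.022,0],
    [-0.027,-0.022,0],
    [-0.027,-0.022,0],
    [-0.027,-0.022,0],
    [-0.027,-0.022,0],
    [-0.027,-0.022,0],
    [-0.027,-0.022,0],
    [-0.027,-0.022,0],
    [-0.027,-0.022,0],
    [-0.027,-0.022,0]
  ],
  "gripper": [0.04,0.04,0.04,0.04,0.04,0.04,0.04,0.04,0.04,0.04,0.04,0.04,0.04,0.04,0.04,0.04],
  "grip_force": 20
}}

```text
time: 1.48
tool_pos: [0.5495, 0.1615, 0.2511]
tcp_rot: [-0.551, -3.093, 0.0]
wrist_force: [1.2, -0.4, 0.6]
width: 0.469
grip_force: 0.0
```

Request:
{"fn": "jog_arm", "kwargs": {
  "turn": [
    [0,0,-0.1],
    [0,0,-0.1],
    [0,0,-0.1],
    [0,0,-0.1],
    [0,0,-0.1],
    [0,0,-0.1],
    [0,0,-0.1],
    [0,0,-0.1],
    [0,0,-0.1],
    [0,0,-0.1],
    [0,0,-0.1],
    [0,0,-0.1],
    [0,0,-0.1],
    [0,0,-0.1],
    [0,0,0],
    [0,0,0]
  ],
  "delta_pos": [
    [0,0,0],
    [0,0,0],
    [0,0,0],
    [0,0,0],
    [0,0,0],
    [0,0,0],
    [0,0,0],
    [0,0,0],
    [0,0,0],
    [0,0,0],
    [0,0,0],
    [0,0,0],
    [0,0,0],
    [0,0,0],
    [0,0,0],
    [0,0,0]
  ],
  "gripper": [0.04,0.04,0.04,0.04,0.04,0.04,0.04,0.04,0.04,0.04,0.04,0.04,0.04,0.04,0.04,0.04]
}}

```text
time: 2.82
tool_pos: [0.5489, 0.1631, 0.251]
tcp_rot: [1.567, -2.722, -0.0]
wrist_force: [-0.3, 0.3, -0.7]
width: 0.469
grip_force: 0.0
```

```bash
python3 - <<'E'
from h import *
s,w=snap('wrist','w1.png'); np.save('s1.npy',[s['tool_pos'],s['tcp_rot']])
print(s['tool_pos'],s['tcp_rot'],s['q'].round(2),s['width'])
print(np.array(vision.calibration('wrist')['mount']).round(3), Ro.from_rotvec(s['tcp_rot']).as_matrix().round(3))
E
```

```text
[0.54890642 0.16306447 0.25095513] [ 1.56678791e+00 -2.72230483e+00 -2.00681636e-04] [ 0.25  0.06  1.8  -0.    1.28 -2.37] 0.46883444961830384
[[ 0.001 -0.959 -0.284  0.072]
 [ 1.     0.001  0.     0.   ]
 [-0.    -0.284  0.959 -0.142]
 [ 0.     0.     0.     1.   ]] [[-0.502 -0.865 -0.001]
 [-0.865  0.502 -0.   ]
 [ 0.     0.    -1.   ]]
```

View pics/w1.png

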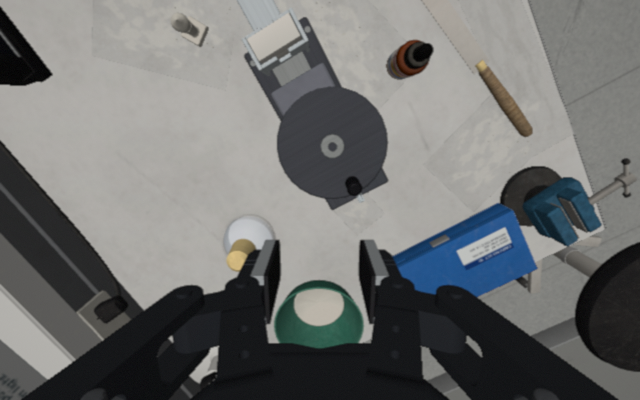

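The wrist view shows the hub at (332,147), the knob at about (352,184) beside the pointer, the magazine top at (275,45), the bottle at (410,60) and the canine at (185,28).

```bash
python3 - <<'E'
from h import *
P=np.load('s1.npy'); s=dict(tool_pos=P[0],tcp_rot=P[1])
im=cv2.imread('pics/w1.png'); g=im.max(2)
H,S,V=cv2.split(cv2.cvtColor(im,cv2.COLOR_BGR2HSV))
# hub ring: brighter within disc
m=np.zeros_like(g); m[125:170,310:355]=(g[125:170,310:355]>95); M=cv2.moments(m,True); hub=(M['m10']/M['m00'],M['m01']/M['m00'],M['m00'])
# knob: very dark
m=np.zeros_like(g); m[165:205,335:372]=(g[165:205,335:372]<28); M=cv2.moments(m,True); kn=(M['m10']/M['m00'],M['m01']/M['m00'],M['m00'])
print(hub,kn)
A=ray('wrist',*hub[:2],.064,s);K=ray('wrist',*kn[:2],.078,s)
print('axis',A,'knob',K,np.linalg.norm((K-A)[:2]),'yaw',np.degrees(np.arctan2(*(A-K)[1::-1])))
# magazine block top: cream
m=((g>150)&(S>15)).astype(np.uint8); m[:20]=0;m[70:]=0;m[:,:240]=0;m[:,315:]=0
c=max(cv2.findContours(m,0,2)[0],key=cv2.contourArea); r=cv2.minAreaRect(c); print(r)
q=[ray('wrist',*p,.078,s) for p in cv2.boxPoints(r)]; print(np.array(q).round(4))
B=np.mean(q,0); print('mag',B,np.linalg.norm((B-A)[:2]),np.degrees(np.arctan2(*(B-A)[1::-1])))
cv2.imwrite('pics/x.png',cv2.resize(im[0:220,220:400],None,fx=2.7,fy=2.7))
E
```

```text
(331.8929577464789, 145.6338028169014, 355.0) (353.0625, 185.70192307692307, 208.0)
axis [0.5199515  0.14056534 0.064     ] knob [0.52092616 0.18693789 0.078     ] 0.046382784614529715 yaw -91.20406753647369
((273.2247314453125, 36.85954284667969), (24.591951370239258, 48.653907775878906), 57.9946174621582)
[[0.5405 0.0132 0.078 ]
 [0.4961 0.0144 0.078 ]
 [0.4946 0.035  0.078 ]
 [0.5398 0.0342 0.078 ]]
mag [0.51776759 0.02417342 0.078     ] 0.11641241567077147 -91.0749366258694
```

View pics/x.png

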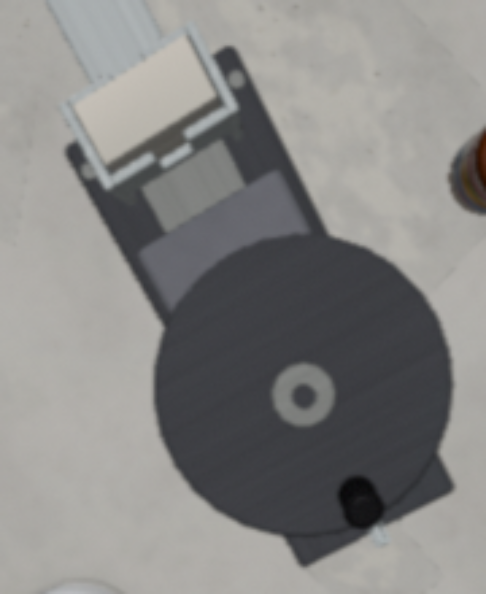

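Request:
{"fn": "jog_arm", "kwargs": {
  "turn": [
    [0,0,0],
    [0,0,0],
    [0,0,0],
    [0,0,0],
    [0,0,0],
    [0,0,0],
    [0,0,0],
    [0,0,0],
    [0,0,0],
    [0,0,0],
    [0,0,0],
    [0,0,0],
    [0,0,0],
    [0,0,0],
    [0,0,0]
  ],
  "delta_pos": [
    [-0.004,0.018,0],
    [-0.004,0.019,0],
    [0,0,0.02],
    [0,0,0.025],
    [0,0,0.025],
    [0,0,0.025],
    [0,0,0.025],
    [0,0,0.025],
    [0,0,0.015],
    [0,0,0.015],
    [0,0,0.014],
    [0,0,0],
    [0,0,0],
    [0,0,0],
    [0,0,0]
  ],
  "gripper": [0.04,0.04,0.04,0.04,0.04,0.04,0.04,0.04,0.04,0.04,0.04,0.04,0.04,0.04,0.04]
}}

```text
time: 4.12
tool_pos: [0.5222, 0.1889, 0.0636]
tcp_rot: [-1.569, 2.719, -0.001]
wrist_force: [-1.4, -0.1, 0.9]
width: 0.471
grip_force: 0.0
```

Request:
{"fn": "jog_arm", "kwargs": {
  "turn": [
    [0,0,0],
    [0,0,0],
    [0,0,0],
    [0,0,0],
    [0,0,0],
    [0,0,0]
  ],
  "delta_pos": [
    [0,0,0],
    [0,0,0],
    [0,0,0],
    [0,0,0],
    [0,0,0],
    [0,0,0]
  ],
  "gripper": [0.01,0.01,0.01,0.01,0.01,0.01],
  "grip_force": 20
}}

```text
time: 4.62
tool_pos: [0.5217, 0.1891, 0.0634]
tcp_rot: [-1.57, 2.719, 0.0]
wrist_force: [-1.5, 1.6, 5.3]
width: 0.173
grip_force: 19.7
```

Request:
{"fn": "jog_arm", "kwargs": {
  "turn": [
    [0,0,0.1],
    [0,0,0.1],
    [0,0,0.1],
    [0,0,0.1],
    [0,0,0.1],
    [0,0,0.1],
    [0,0,0],
    [0,0,0]
  ],
  "delta_pos": [
    [-0.00212,-0.00431,0],
    [-0.00212,-0.00431,0],
    [-0.00212,-0.00431,0],
    [-0.00212,-0.00431,0],
    [-0.00212,-0.00431,0],
    [-0.00212,-0.00431,0],
    [0,0,0],
    [0,0,0]
  ],
  "gripper": [0.01,0.01,0.01,0.01,0.01,0.01,0.01,0.01]
}}

```text
time: 5.28
tool_pos: [0.5488, 0.1797, 0.0634]
tcp_rot: [-0.695, 3.063, 0.0]
wrist_force: [-2.5, 0.0, 5.9]
width: 0.18
grip_force: 19.7
```

```bash
python3 - <<'E'
from h import *
s=read_state(); A=np.array([.52,.1405]); d=s['tool_pos'][:2]-A
y=Ro.from_rotvec(s['tcp_rot']).as_matrix()[:2,1]
print(d,np.hypot(*d),'angle cw from home',np.degrees(np.arctan2(d[0],d[1])),'yaw',np.degrees(np.arctan2(y[1],y[0])),s['wrist_force'],s['q'][5])
E
```

```text
[0.02882665 0.03921033] 0.04866647303513217 angle cw from home 36.3225757254355 yaw 115.57104662192029 [-2.4642357   0.02841773  5.91020197] -1.743728629971643
```

Request:
{"fn": "jog_arm", "kwargs": {
  "turn": [
    [0,0,0.1],
    [0,0,0.1],
    [0,0,0.1],
    [0,0,0.1],
    [0,0,0.1],
    [0,0,0.1],
    [0,0,0.1],
    [0,0,0.1],
    [0,0,0.1],
    [0,0,0.1],
    [0,0,0.1],
    [0,0,0.1],
    [0,0,0.1],
    [0,0,0.1],
    [0,0,0.1],
    [0,0,0.1],
    [0,0,0.1],
    [0,0,0.1],
    [0,0,0.1],
    [0,0,0.1]
  ],
  "delta_pos": [
    [-0.00212,-0.00431,0],
    [-0.00212,-0.00431,0],
    [-0.00212,-0.00431,0],
    [-0.00212,-0.00431,0],
    [-0.00212,-0.00431,0],
    [-0.00212,-0.00431,0],
    [-0.00212,-0.00431,0],
    [-0.00212,-0.00431,0],
    [-0.00212,-0.00431,0],
    [-0.00212,-0.00431,0],
    [-0.00212,-0.00431,0],
    [-0.00212,-0.00431,0],
    [-0.00212,-0.00431,0],
    [-0.00212,-0.00431,0],
    [-0.00212,-0.00431,0],
    [-0.00212,-0.00431,0],
    [-0.00212,-0.00431,0],
    [-0.00212,-0.00431,0],
    [-0.00212,-0.00431,0],
    [-0.00212,-0.00431,0]
  ],
  "gripper": [0.01,0.01,0.01,0.01,0.01,0.01,0.01,0.01,0.01,0.01,0.01,0.01,0.01,0.01,0.01,0.01,0.01,0.01,0.01,0.01]
}}

```text
time: 6.95
tool_pos: [0.5443, 0.1009, 0.0634]
tcp_rot: [-2.206, -2.233, -0.004]
wrist_force: [-2.9, 9.2, 7.2]
width: 0.179
grip_force: 19.9
```

Request:
{"fn": "jog_arm", "kwargs": {
  "turn": [
    [0,0,0.1],
    [0,0,0.1],
    [0,0,0.1],
    [0,0,0.1],
    [0,0,0.1],
    [0,0,0.042],
    [0,0,0],
    [0,0,0]
  ],
  "delta_pos": [
    [-0.00212,-0.00431,0],
    [-0.00212,-0.00431,0],
    [-0.00212,-0.00431,0],
    [-0.00212,-0.00431,0],
    [-0.00212,-0.00431,0],
    [-0.00093,-0.00177,0],
    [0,0,0],
    [0,0,0]
  ],
  "gripper": [0.01,0.01,0.01,0.01,0.01,0.01,0.01,0.01]
}}

```text
time: 7.62
tool_pos: [0.52, 0.0945, 0.0634]
tcp_rot: [-2.72, -1.568, -0.005]
wrist_force: [-1.7, 8.3, 5.7]
width: 0.178
grip_force: 19.8
```

```bash
cat > st.py <<'E'
from h import *
s=read_state(); A=np.array([.52,.1405]); d=s['tool_pos'][:2]-A
y=Ro.from_rotvec(s['tcp_rot']).as_matrix()[:2,1]
print(s['time'],s['tool_pos'],np.hypot(*d),'angle cw',np.degrees(np.arctan2(d[0],d[1])),'yaw',np.degrees(np.arctan2(y[1],y[0])),s['wrist_force'].round(1),s['q'][5],s['width'])
E
python3 st.py
```

```text
7.6167 [0.51995116 0.09452926 0.06341765] 0.045970770200485955 angle cw -179.93912577246917 yaw -30.067107768830184 [-1.7  8.3  5.7] 0.6530415801242887 0.178047467960894
```

Request:
{"fn": "jog_arm", "kwargs": {
  "turn": [
    [0,0,0],
    [0,0,0],
    [0,0,0],
    [0,0,0],
    [0,0,0],
    [0,0,0],
    [0,0,-0.12],
    [0,0,-0.12],
    [0,0,-0.12],
    [0,0,-0.12],
    [0,0,-0.12],
    [0,0,-0.12],
    [0,0,-0.12],
    [0,0,-0.12],
    [0,0,-0.12],
    [0,0,-0.12],
    [0,0,-0.12],
    [0,0,-0.12],
    [0,0,-0.12],
    [0,0,-0.12]
  ],
  "delta_pos": [
    [0,0,0],
    [0,0,0],
    [0,0,0],
    [0,0,0],
    [0,0,-0.025],
    [0,0,-0.025],
    [0,0,0],
    [0,0,0],
    [0,0,0],
    [0,0,0],
    [0,0,0],
    [0,0,0],
    [0,0,0],
    [0,0,0],
    [0,0,0],
    [0,0,0],
    [0,0,0],
    [0,0,0],
    [0,0,0],
    [0,0,0]
  ],
  "gripper": [0.04,0.04,0.04,0.04,0.04,0.04,0.04,0.04,0.04,0.04,0.04,0.04,0.04,0.04,0.04,0.04,0.04,0.04,0.04,0.04]
}}

```text
time: 9.28
tool_pos: [0.5193, 0.0921, 0.1119]
tcp_rot: [-0.638, -3.076, 0.001]
wrist_force: [-0.3, 0.5, -0.6]
width: 0.469
grip_force: 0.0
```

Request:
{"fn": "jog_arm", "kwargs": {
  "turn": [
    [0,0,-0.12],
    [0,0,-0.12],
    [0,0,-0.12],
    [0,0,-0.12],
    [0,0,-0.12],
    [0,0,-0.12],
    [0,0,-0.12],
    [0,0,-0.12],
    [0,0,-0.12],
    [0,0,-0.12],
    [0,0,-0.12],
    [0,0,-0.12],
    [0,0,-0.022],
    [0,0,0],
    [0,0,0]
  ],
  "delta_pos": [
    [0,0,0],
    [0,0,0],
    [0,0,0],
    [0,0,0],
    [0,0,0],
    [0,0,0],
    [0,0,0],
    [0,0,0],
    [0,0,0],
    [0,0,0],
    [0,0,0],
    [0,0,0],
    [0,0,0],
    [0,0,0],
    [0,0,0]
  ],
  "gripper": [0.04,0.04,0.04,0.04,0.04,0.04,0.04,0.04,0.04,0.04,0.04,0.04,0.04,0.04,0.04]
}}

```text
time: 10.53
tool_pos: [0.5194, 0.0923, 0.1121]
tcp_rot: [1.567, -2.723, -0.0]
wrist_force: [0.5, -1.1, -0.5]
width: 0.469
grip_force: 0.0
```

```bash
python3 st.py
```

```text
10.5333 [0.51939942 0.0923047  0.11210556] 0.04819903874250204 angle cw -179.2860481501953 yaw 149.8318829587713 [ 0.5 -1.1 -0.5] -2.486242881222526 0.46943304267298264
```

Request:
{"fn": "jog_arm", "kwargs": {
  "turn": [
    [0,0,0],
    [0,0,0],
    [0,0,0],
    [0,0,0],
    [0,0,0],
    [0,0,0],
    [0,0,0],
    [0,0,0],
    [0,0,0],
    [0,0,0]
  ],
  "delta_pos": [
    [-0.0013,0.0008,0.02],
    [0,0,0.015],
    [0,0,0.013],
    [0,0,0],
    [0,0,0],
    [0,0,0],
    [0,0,0],
    [0,0,0],
    [0,0,0],
    [0,0,0]
  ],
  "gripper": [0.04,0.04,0.04,0.04,0.01,0.01,0.01,0.01,0.01,0.01]
}}

```text
time: 11.37
tool_pos: [0.52, 0.0942, 0.065]
tcp_rot: [-1.57, 2.72, -0.001]
wrist_force: [-0.1, 0.6, -0.2]
width: 0.18
grip_force: 19.9
```

Request:
{"fn": "jog_arm", "kwargs": {
  "turn": [
    [0,0,0.1],
    [0,0,0.1],
    [0,0,0.1],
    [0,0,0.1],
    [0,0,0.1],
    [0,0,0.1],
    [0,0,0.1],
    [0,0,0.1],
    [0,0,0.1],
    [0,0,0.1],
    [0,0,0.1],
    [0,0,0.1],
    [0,0,0.1],
    [0,0,0.1],
    [0,0,0.1],
    [0,0,0.1],
    [0,0,0.1],
    [0,0,0.1],
    [0,0,0.1],
    [0,0,0.1]
  ],
  "delta_pos": [
    [0.00212,0.00431,0],
    [0.00212,0.00431,0],
    [0.00212,0.00431,0],
    [0.00212,0.00431,0],
    [0.00212,0.00431,0],
    [0.00212,0.00431,0],
    [0.00212,0.00431,0],
    [0.00212,0.00431,0],
    [0.00212,0.00431,0],
    [0.00212,0.00431,0],
    [0.00212,0.00431,0],
    [0.00212,0.00431,0],
    [0.00212,0.00431,0],
    [0.00212,0.00431,0],
    [0.00212,0.00431,0],
    [0.00212,0.00431,0],
    [0.00212,0.00431,0],
    [0.00212,0.00431,0],
    [0.00212,0.00431,0],
    [0.00212,0.00431,0]
  ],
  "gripper": [0.01,0.01,0.01,0.01,0.01,0.01,0.01,0.01,0.01,0.01,0.01,0.01,0.01,0.01,0.01,0.01,0.01,0.01,0.01,0.01]
}}

```text
time: 13.03
tool_pos: [0.4774, 0.1625, 0.065]
tcp_rot: [1.447, 2.787, -0.0]
wrist_force: [0.3, -2.8, -0.1]
width: 0.174
grip_force: 20.4
```

Request:
{"fn": "jog_arm", "kwargs": {
  "turn": [
    [0,0,0.1],
    [0,0,0.1],
    [0,0,0.1],
    [0,0,0.1],
    [0,0,0.1],
    [0,0,0.1],
    [0,0,0.1],
    [0,0,0.1],
    [0,0,0],
    [0,0,0]
  ],
  "delta_pos": [
    [0.00212,0.00431,0],
    [0.00212,0.00431,0],
    [0.00212,0.00431,0],
    [0.00212,0.00431,0],
    [0.00212,0.00431,0],
    [0.00212,0.00431,0],
    [0.00212,0.00431,0],
    [0.00212,0.00431,0],
    [0,0,0],
    [0,0,0]
  ],
  "gripper": [0.01,0.01,0.01,0.01,0.01,0.01,0.01,0.01,0.01,0.01]
}}

```text
time: 13.87
tool_pos: [0.5057, 0.1873, 0.065]
tcp_rot: [2.411, 2.013, 0.001]
wrist_force: [0.7, -2.7, 3.1]
width: 0.178
grip_force: 20.5
```

```bash
python3 st.py
```

```text
13.8667 [0.50570216 0.18729676 0.0649878 ] 0.04893225123661877 angle cw -16.989513286661328 yaw -10.276909947400405 [ 0.7 -2.7  3.1] 0.489000241423603 0.17836349988770792
```

Request:
{"fn": "jog_arm", "kwargs": {
  "turn": [
    [0,0,0.1],
    [0,0,0.1],
    [0,0,0.1],
    [0,0,0.025],
    [0,0,0],
    [0,0,0],
    [0,0,0],
    [0,0,0],
    [0,0,0],
    [0,0,0],
    [0,0,0],
    [0,0,0],
    [0,0,0],
    [0,0,0],
    [0,0,0],
    [0,0,0],
    [0,0,0],
    [0,0,0]
  ],
  "delta_pos": [
    [0.00212,0.00431,0],
    [0.00212,0.00431,0],
    [0.00212,0.00431,0],
    [0.0006,0.0011,0],
    [0,0,0],
    [0,0,0],
    [0,0,0],
    [0,0,0],
    [0,0,0],
    [0,0,0],
    [0,0,-0.02],
    [0,0,-0.03],
    [0,0,-0.03],
    [0,0,-0.03],
    [0,0,-0.03],
    [0,0,-0.03],
    [0,0,0],
    [0,0,0]
  ],
  "gripper": [0.01,0.01,0.01,0.01,0.01,0.01,0.04,0.04,0.04,0.04,0.04,0.04,0.04,0.04,0.04,0.04,0.04,0.04]
}}

```text
time: 15.37
tool_pos: [0.5218, 0.1909, 0.237]
tcp_rot: [2.706, 1.594, 0.009]
wrist_force: [-0.0, -0.4, -0.0]
width: 0.468
grip_force: 0.0
```

```bash
python3 st.py; python3 - <<'E'
from h import *
s,w=snap('wrist','w2.png'); np.save('s2.npy',[s['tool_pos'],s['tcp_rot']])
for p in [(.52,.1405,.064),(.521,.1885,.084),(.5165,-.031,.034)]: print(np.round(proj('wrist',p,s)))
E
```

```text
15.3667 [0.52182703 0.19087937 0.23699125] 0.05041248747719015 angle cw 2.0769480540592165 yaw -29.00714252331047 [-0.  -0.4 -0. ] 0.8118232394544183 0.46763656456703684
[339. 220.]
[319. 187.]
[396. 319.]
```

View pics/w2.png

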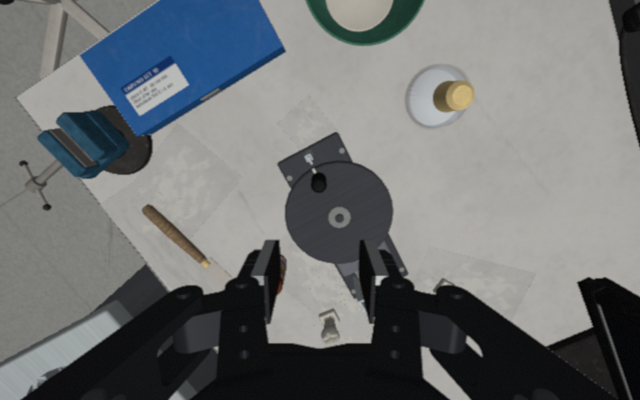

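The wrist view shows the knob back at the pointer at about (319,181), the hub at (339,217) and the molar standing at (329,325). I'll measure the angle.

```bash
python3 - <<'E'
from h import *
def meas(f,sf,hb,kb):
    P=np.load(sf); s=dict(tool_pos=P[0],tcp_rot=P[1]); im=cv2.imread('pics/'+f); g=im.max(2)
    def cen(b,test):
        m=np.zeros_like(g); m[b[1]:b[3],b[0]:b[2]]=test(g[b[1]:b[3],b[0]:b[2]]); n,l,st,c=cv2.connectedComponentsWithStats(m); i=1+st[1:,4].argmax(); return c[i],st[i]
    h,_=cen(hb,lambda x:x>95); k,st=cen(kb,lambda x:x<28)
    A=ray('wrist',*h,.064,s); K=ray('wrist',*k,.072,s); d=(K-A)[:2]
    print(f,h.round(1),k.round(1),st,A.round(4),K.round(4),np.hypot(*d),np.degrees(np.arctan2(d[0],d[1])))
meas('w1.png','s1.npy',(310,125,355,170),(335,165,372,205))
meas('w2.png','s2.npy',(325,203,355,232),(303,165,335,200))
E
```

```text
w1.png [331.9 145.6] [353.1 185.7] [346 177  16  18 208] [0.5203 0.1408 0.064 ] [0.5214 0.1889 0.072 ] 0.04805970703403641 1.3451812970352255
w2.png [339.  216.7] [318.2 181.5] [311 173  15  19 206] [0.5213 0.1439 0.064 ] [0.5214 0.1912 0.072 ] 0.047345048121531584 0.19891323462477073
```

Request:
{"fn": "jog_arm", "kwargs": {
  "turn": [
    [0,0,0],
    [0,0,0],
    [0,0,0],
    [0,0,0],
    [0,0,0],
    [0,0,0],
    [0,0,-0.097],
    [0,0,-0.097],
    [0,0,-0.097],
    [0,0,-0.097],
    [0,0,-0.097],
    [0,0,0],
    [0,0,0]
  ],
  "delta_pos": [
    [-0.0125,0.0064,-0.01],
    [-0.025,0.0127,0],
    [-0.025,0.0127,0],
    [-0.025,0.0127,0],
    [-0.025,0.0127,0],
    [-0.0125,0.0064,0],
    [0,0,0],
    [0,0,0],
    [0,0,0],
    [0,0,0],
    [0,0,0],
    [0,0,0],
    [0,0,0]
  ],
  "gripper": [0.06,0.06,0.06,0.06,0.06,0.06,0.06,0.06,0.06,0.06,0.06,0.06,0.06]
}}

```text
time: 16.5
tool_pos: [0.5142, 0.0494, 0.2429]
tcp_rot: [-2.248, -2.192, 0.004]
wrist_force: [0.7, 0.3, 0.2]
width: 0.702
grip_force: 0.0
```

```bash
python3 st.py; python3 - <<'E'
from h import *
s,w=snap('wrist','w3.png'); np.save('s3.npy',[s['tool_pos'],s['tcp_rot']])
for p in [(.52,.1405,.064),(.517,-.029,.034)]: print(np.round(proj('wrist',p,s)))
E
```

```text
16.5 [0.51422438 0.04942693 0.24287023] 0.09125602000003849 angle cw -176.3713053744682 yaw -1.4253463154115722 [0.7 0.3 0.2] 0.07260300332098048 0.7022948706237917
[323.  88.]
[324. 234.]
```

View pics/w3.png

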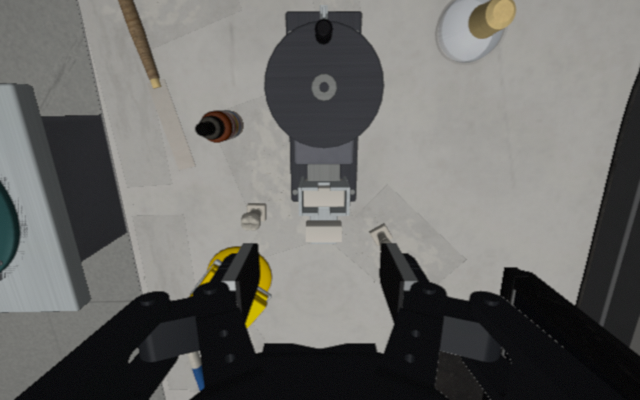

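The view shows the knob exactly at the pointer (323,30), the fed-out block at (323,232), the remaining pile in the magazine at (323,197), the molar at (253,215) and the canine at (385,238).

```bash
python3 - <<'E'
from h import *
P=np.load('s3.npy'); s=dict(tool_pos=P[0],tcp_rot=P[1]); im=cv2.imread('pics/w3.png')
f=im.astype(int); m=((f[...,2]-f[...,0]>8)&(f[...,2]>165)).astype(np.uint8)
m[:214]=0;m[250:]=0;m[:,295:]*=1;m[:,:295]=0;m[:,352:]=0
c=max(cv2.findContours(m,0,2)[0],key=cv2.contourArea); r=cv2.minAreaRect(c); print(r)
q=np.array([ray('wrist',*p,.034,s) for p in cv2.boxPoints(r)]); print(q.round(4),q.mean(0))
# hub as bias check
h=ray('wrist',323.8,87.3,.064,s); print('hub',h)
for n,p,z in [('molar base',(257,213),0),('molar crown',(250,218),.045),('canine tip',(387,246),.05),('can base',(379,231),0)]: print(n,ray('wrist',*p,z,s).round(3))
cv2.imwrite('pics/m.png',cv2.resize(im[180:260,220:420],None,fx=4,fy=4))
E
```

```text
((321.5, 234.0), (14.0, 39.0), 90.0)
[[ 0.4906 -0.0188  0.034 ]
 [ 0.5387 -0.0199  0.034 ]
 [ 0.5386 -0.0387  0.034 ]
 [ 0.4898 -0.0376  0.034 ]] [ 0.51444859 -0.02876253  0.034     ]
hub [0.52032213 0.14104975 0.064     ]
molar base [ 0.429 -0.011  0.   ]
molar crown [ 0.43  -0.002  0.045]
canine tip [ 0.593 -0.039  0.05 ]
can base [ 0.592 -0.041  0.   ]
```

View pics/m.png

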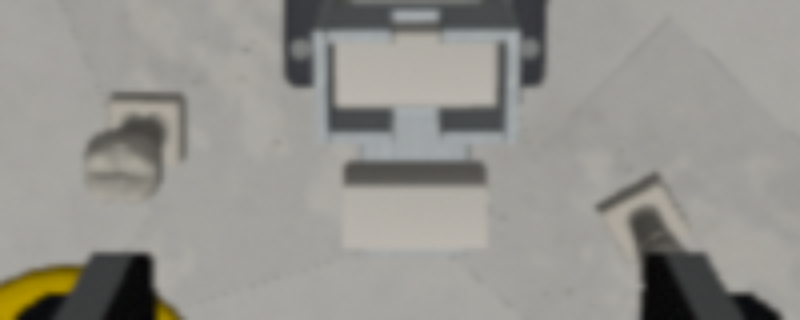

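Request:
{"fn": "jog_arm", "kwargs": {
  "turn": [
    [0,0,0],
    [0,0,0],
    [0,0,0],
    [0,0,0],
    [0,0,0],
    [0,0,0],
    [0,0,0],
    [0,0,0],
    [0,0,0],
    [0,0,0],
    [0,0,0],
    [0,0,0],
    [0,0,0],
    [0,0,0],
    [0,0,0],
    [0,0,0]
  ],
  "delta_pos": [
    [-0.02,0.001,0],
    [-0.02,0.001,0],
    [-0.02,0.002,0],
    [-0.0184,0.001,0],
    [0,0,0],
    [0,0,0.025],
    [0,0,0.025],
    [0,0,0.025],
    [0,0,0.025],
    [0,0,0.025],
    [0,0,0.025],
    [0,0,0.02],
    [0,0,0.02],
    [0,0,0.015],
    [0,0,0],
    [0,0,0]
  ],
  "gripper": [0.06,0.06,0.06,0.06,0.06,0.06,0.06,0.06,0.06,0.06,0.06,0.06,0.06,0.06,0.06,0.06]
}}

```text
time: 17.88
tool_pos: [0.5172, -0.028, 0.0383]
tcp_rot: [-2.245, -2.194, 0.003]
wrist_force: [0.8, -0.6, 1.2]
width: 0.701
grip_force: 0.0
```

```bash
python3 st.py
```

```text
17.8833 [ 0.5172317  -0.02800718  0.03825732] 0.16852992096466976 angle cw -179.05880749320937 yaw -1.302680431305112 [ 0.8 -0.6  1.2] -0.07974571115950402 0.7011172062586906
```

Request:
{"fn": "jog_arm", "kwargs": {
  "turn": [
    [0,0,0],
    [0,0,0],
    [0,0,0],
    [0,0,0],
    [0,0,0],
    [0,0,0],
    [0,0,0],
    [0,0,0],
    [0,0,0],
    [0,0,0]
  ],
  "delta_pos": [
    [-0.001,0,0.01],
    [0,0,0.01],
    [0,0,0.005],
    [0,0,0],
    [0,0,0],
    [0,0,0],
    [0,0,0],
    [0,0,0],
    [0,0,0],
    [0,0,0]
  ],
  "gripper": [0.06,0.06,0.06,0.06,0.035,0.035,0.035,0.035,0.035,0.035],
  "grip_force": 25
}}

```text
time: 18.72
tool_pos: [0.5186, -0.0295, 0.0145]
tcp_rot: [2.246, 2.197, 0.0]
wrist_force: [-0.8, -0.6, -0.9]
width: 0.531
grip_force: 26.8
```

Request:
{"fn": "jog_arm", "kwargs": {
  "turn": [
    [0,0,0],
    [0,0,0],
    [0,0,0],
    [0,0,0],
    [0,0,0],
    [0,0,0],
    [0,0,0],
    [0,0,0],
    [0,0,0],
    [0,0,0],
    [0,0,0],
    [0,0,0]
  ],
  "delta_pos": [
    [0,0,-0.005],
    [0,0,-0.015],
    [0,0,-0.025],
    [0,0,-0.025],
    [0,0,-0.025],
    [0,0,-0.025],
    [0,0,-0.025],
    [0,0,-0.025],
    [0,0,-0.025],
    [0,0,-0.015],
    [0,0,0],
    [0,0,0]
  ],
  "gripper": [0.035,0.035,0.035,0.035,0.035,0.035,0.035,0.035,0.035,0.035,0.035,0.035]
}}

```text
time: 19.72
tool_pos: [0.519, -0.0296, 0.2254]
tcp_rot: [2.244, 2.196, 0.003]
wrist_force: [-0.0, -1.2, -0.9]
width: 0.536
grip_force: 26.8
```

```bash
python3 st.py
```

```text
19.7167 [ 0.51903368 -0.02957186  0.22538246] 0.1700746033595426 angle cw -179.67445919532085 yaw -1.2592239963649174 [-0.  -1.2 -0.9] -0.08284158513489683 0.5357726169510952
```

Request:
{"fn": "jog_arm", "kwargs": {
  "turn": [
    [0,0,0],
    [0,0,0],
    [0,0,0],
    [0,0,0],
    [0,0,0],
    [0,0,0],
    [0,0,0],
    [0,0,0],
    [0,0,0],
    [0,0,0],
    [0,0,0],
    [0,0,0],
    [0,0,0],
    [0,0,0],
    [0,0,0],
    [0,0,0],
    [0,0,0],
    [0,0,0],
    [0,0,0]
  ],
  "delta_pos": [
    [-0.005,0,-0.005],
    [-0.01,-0.001,-0.01],
    [-0.02,-0.0025,-0.01],
    [-0.02,-0.0025,-0.005],
    [-0.02,-0.0025,0],
    [-0.02,-0.0025,0],
    [-0.02,-0.0025,0],
    [-0.02,-0.0025,0],
    [-0.02,-0.0025,0],
    [-0.02,-0.0025,0],
    [-0.02,-0.0025,0],
    [-0.02,-0.0025,0],
    [-0.02,-0.0025,0],
    [-0.02,-0.0025,0],
    [-0.02,-0.0025,0],
    [-0.02,-0.0025,0],
    [-0.015,-0.002,0],
    [0,0,0],
    [0,0,0]
  ],
  "gripper": [0.035,0.035,0.035,0.035,0.035,0.035,0.035,0.035,0.035,0.035,0.035,0.035,0.035,0.035,0.035,0.035,0.035,0.035,0.035]
}}

```text
time: 21.3
tool_pos: [0.4729, -0.3393, 0.2536]
tcp_rot: [-2.247, -2.193, -0.0]
wrist_force: [0.5, 0.7, -0.7]
width: 0.534
grip_force: 26.8
```

```bash
python3 st.py; python3 - <<'E'
from h import *
s,w=snap('wrist','w4.png'); np.save('s4.npy',[s['tool_pos'],s['tcp_rot']])
E
```

```text
21.3 [ 0.47290711 -0.33925508  0.2535737 ] 0.4820608631999068 angle cw -174.39379087233323 yaw -1.3764240817363458 [ 0.5  0.7 -0.7] -0.6414027367352169 0.5338193175715703
```

Request:
{"fn": "jog_arm", "kwargs": {
  "turn": [
    [0,0,0],
    [0,0,0],
    [0,0,0],
    [0,0,0],
    [0,0,0],
    [0,0,0],
    [0,0,0]
  ],
  "delta_pos": [
    [-0.01,0,0],
    [-0.02,0,0],
    [-0.02,0,0],
    [-0.02,0,0],
    [-0.01,0,0],
    [0,0,0],
    [0,0,0]
  ],
  "gripper": [0.035,0.035,0.035,0.035,0.035,0.035,0.035]
}}

```text
time: 21.93
tool_pos: [0.4719, -0.4182, 0.254]
tcp_rot: [-2.245, -2.196, -0.001]
wrist_force: [0.5, 0.8, 0.0]
width: 0.528
grip_force: 26.8
```

```bash
python3 - <<'E'
from h import *
s,w=snap('wrist','w5.png'); np.save('s5.npy',[s['tool_pos'],s['tcp_rot']])
a=cv2.imread('pics/w4.png'); b=cv2.imread('pics/w5.png')
cv2.imwrite('pics/w45.png',np.vstack([a[:290,60:580],b[:290,60:580]]))
print(s['tool_pos'],s['width'])
E
```

```text
[ 0.47190816 -0.41822386  0.25403085] 0.527967258398079
```

View pics/w45.png

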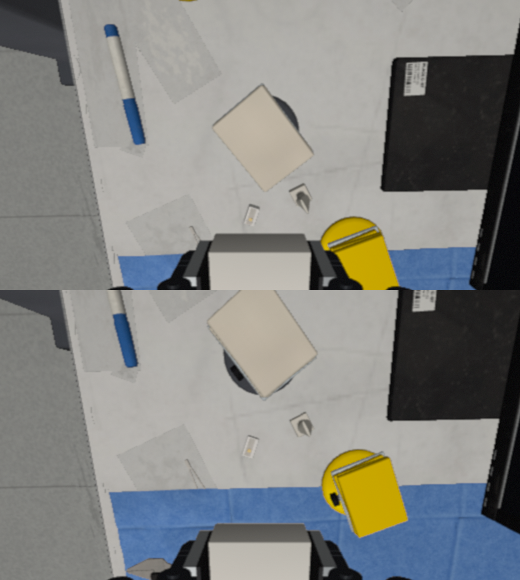

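The pictures show the top plate, rotated, with w4 corners at about (322,85), (373,153), (325,190) and (272,130). The incisor is at (362,197) beyond the plate's right corner, and the held block is at the bottom.

```bash
cat > pl.py <<'E'
from h import *
def plate(f,ylim):
    im=cv2.GaussianBlur(cv2.imread('pics/'+f),(3,3),0).astype(int)
    m=((im[...,2]-im[...,0]>14)&(im[...,2]>150)).astype(np.uint8)
    m[ylim:]=0; m[:,:250]=0; m[:,400:]=0
    m=cv2.morphologyEx(m,cv2.MORPH_OPEN,np.ones((3,3),np.uint8))
    c=max(cv2.findContours(m,0,2)[0],key=cv2.contourArea)
    return c
if __name__=='__main__':
    S=[]
    for f,sf,yl in [('w4.png','s4.npy',215),('w5.png','s5.npy',130)]:
        P=np.load(sf); S.append(dict(tool_pos=P[0],tcp_rot=P[1]))
        c=plate(f,yl); r=cv2.minAreaRect(c); h=cv2.convexHull(c)
        q=cv2.approxPolyDP(h,6,True)[:,0]; print(f,r,cv2.contourArea(c),q.tolist())
        im=cv2.imread('pics/'+f); print(im[140,320],im[140,220])
E
python3 pl.py
```

```text
w4.png ((322.1059265136719, 139.687744140625), (86.57892608642578, 65.66584777832031), 52.4314079284668) 5348.5 [[320, 87], [372, 153], [326, 191], [273, 129]]
[164 179 189] [173 177 179]
w5.png ((322.0848693847656, 45.927215576171875), (100.99998474121094, 75.13278198242188), 52.561424255371094) 6676.0 [[299, 0], [334, 0], [376, 62], [326, 106], [268, 33]]
[172 176 178] [173 178 180]
```

```bash
python3 - <<'E'
from h import *
S=[]
for f in ('s4.npy','s5.npy'):
    P=np.load(f); S.append(dict(tool_pos=P[0],tcp_rot=P[1]))
def tri2(p,q):
    A=[];b=[]
    for s,(u,v) in zip(S,(p,q)):
        f,cx,cy,R,t=cam('wrist',s); o=-R.T@t; d=R.T@np.array([(u-cx)/f,(v-cy)/f,1]); d/=np.linalg.norm(d)
        Q=np.eye(3)-np.outer(d,d); A.append(Q); b.append(Q@o)
    x=np.linalg.lstsq(np.vstack(A),np.hstack(b),rcond=None)[0]; return x.round(4)
for p,q in [((372,153),(376,62)),((326,191),(326,106)),((273,129),(268,33))]: print(tri2(p,q))
r=((322.106,139.688),(86.579,65.666),52.431)
for h in (.095,.1,.105,.11,.115):
    q=np.array([ray('wrist',*p,h,S[0]) for p in cv2.boxPoints(r)])[:,:2]
    e=np.roll(q,-1,0)-q; L=np.linalg.norm(e,axis=1); i=L.argmax()
    print(h,q.mean(0).round(4),L.round(4),np.degrees(np.arctan2(e[i,1],e[i,0])).round(2))
# side by-side check with true contour corners
q=np.array([ray('wrist',*p,.108,S[0]) for p in [(320,86),(372.5,153),(325.5,191),(272.5,129.5)]])[:,:2]; e=np.roll(q,-1,0)-q
print(q.mean(0),np.linalg.norm(e,axis=1),np.degrees(np.arctan2(e[:,1],e[:,0])))
E
```

```text
[ 0.5233 -0.3086  0.1079]
[ 0.4793 -0.3442  0.1093]
[ 0.4315 -0.2843  0.1094]
0.095 [ 0.4767 -0.2978] [0.0615 0.0821 0.0655 0.0852] 125.32
0.1 [ 0.4767 -0.2973] [0.0605 0.0808 0.0644 0.0838] 125.32
0.105 [ 0.4767 -0.2968] [0.0595 0.0794 0.0633 0.0824] 125.32
0.11 [ 0.4766 -0.2962] [0.0585 0.078  0.0622 0.0809] 125.32
0.115 [ 0.4766 -0.2957] [0.0574 0.0767 0.0611 0.0795] 125.32
[ 0.47709966 -0.29652329] [0.07718293 0.05752525 0.07653584 0.05771716] [ -51.49078364 -141.22175333  128.64789518   39.41997466]
```

```bash
python3 - <<'E'
from pl import *
P=np.load('s4.npy'); s=dict(tool_pos=P[0],tcp_rot=P[1])
c=plate('w4.png',215)[:,0]
q=np.array([ray('wrist',*p,.109,s)[:2] for p in c],np.float32)
r=cv2.minAreaRect(q*1000); print(r)
# fit a line per edge
cen=np.array(r[0])/1000
bp=cv2.boxPoints(r)/1000
L=[]
for i in range(4):
    a,b=bp[i],bp[(i+1)%4]; d=(b-a)/np.linalg.norm(b-a); n=np.array([-d[1],d[0]])
    u=(q-a)@d; v=np.abs((q-a)@n); k=(v<.004)&(u>.01)&(u<np.linalg.norm(b-a)-.01)
    vx,vy,x,y=cv2.fitLine(q[k],cv2.DIST_HUBER,0,.001,.001).ravel(); ang=np.degrees(np.arctan2(vy,vx))%180
    L.append((ang,np.array([x,y]),k.sum()))
    print(round(ang,2),k.sum(),np.linalg.norm(b-a))
def inter(A,B):
    d1=np.array([np.cos(np.radians(A[0])),np.sin(np.radians(A[0]))]);d2=np.array([np.cos(np.radians(B[0])),np.sin(np.radians(B[0]))])
    t=np.linalg.solve(np.c_[d1,-d2],B[1]-A[1]); return A[1]+t[0]*d1
C=np.array([inter(L[i],L[(i+1)%4]) for i in range(4)]); print(C,C.mean(0),np.linalg.norm(np.roll(C,-1,0)-C,axis=1))
E
```

```text
((477.06842041015625, -296.5302734375), (58.94825744628906, 78.85297393798828), 37.18641662597656)
127.0 16 0.078852996
36.32 16 0.05894825
127.64 27 0.078852974
36.65 12 0.05894827
[[ 0.47714207 -0.34481567]
 [ 0.52439874 -0.31007162]
 [ 0.47666937 -0.24819131]
 [ 0.43031552 -0.28267467]] [ 0.47713143 -0.29643834] [0.05865443 0.07814899 0.05777353 0.07780892]
```

Request:
{"fn": "jog_arm", "kwargs": {
  "turn": [
    [0,0,0],
    [0,0,0],
    [0,0,0],
    [0,0,0],
    [0,0,0],
    [0,0,0],
    [0,0,0],
    [0,0,0.1],
    [0,0,0.1],
    [0,0,0.1],
    [0,0,0.1],
    [0,0,0.1],
    [0,0,0.1],
    [0,0,0.1],
    [0,0,0.1],
    [0,0,0.102],
    [0,0,0],
    [0,0,0],
    [0,0,0]
  ],
  "delta_pos": [
    [0.01,0,0],
    [0.02,0.001,0],
    [0.02,0,0],
    [0.02,0.001,0],
    [0.02,0,0],
    [0.02,0,0],
    [0.0118,0,0],
    [0,0,0],
    [0,0,0],
    [0,0,0],
    [0,0,0],
    [0,0,0],
    [0,0,0.02],
    [0,0,0.02],
    [0,0,0.02],
    [0,0,0.02],
    [0,0,0.02],
    [0,0,0.01],
    [0,0,0]
  ],
  "gripper": [0.035,0.035,0.035,0.035,0.035,0.035,0.035,0.035,0.035,0.035,0.035,0.035,0.035,0.035,0.035,0.035,0.035,0.035,0.035]
}}

```text
time: 23.57
tool_pos: [0.4746, -0.2949, 0.1414]
tcp_rot: [-2.974, -0.999, 0.005]
wrist_force: [-0.5, -0.4, -1.0]
width: 0.534
grip_force: 26.8
```

```bash
python3 st.py; python3 - <<'E'
from h import *
s=read_state(); R=Ro.from_rotvec(s['tcp_rot']).as_matrix()
print('tool delta',R.T@(np.array([.477,-.2965,.115])-s['tool_pos']),R[:,2])
s,a=snap('side','p_side.png');_,b=snap('scene','p_scene.png');s,w=snap('wrist','w6.png')
x=cv2.resize(a[130:230,270:400],None,fx=4,fy=4,interpolation=2); y=cv2.resize(w,None,fx=.65,fy=.65)
H=max(x.shape[0],y.shape[0]); o=np.zeros((x.shape[0]+y.shape[0],520,3),np.uint8); o[:400,:520]=x; o[400:400+y.shape[0],:416]=y
cv2.imwrite('pics/v6.png',o[:600,:,::-1]); print(o.shape)
E
```

```text
23.5667 [ 0.47463495 -0.29486306  0.14135486] 0.4377202106051448 angle cw -174.05121911175587 yaw -52.87402287610508 [-0.5 -0.4 -1. ] 0.32229078519205295 0.534251862353118
tool delta [0.0009439  0.00287545 0.02633804] [-0.00467123  0.00326296 -0.99998377]
(660, 520, 3)
```

View pics/v6.png

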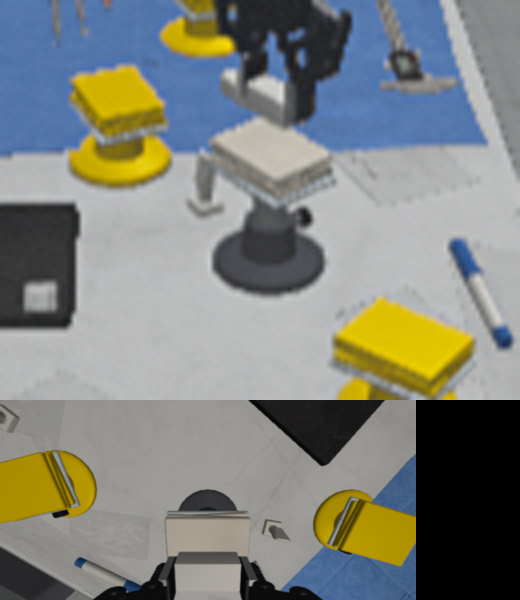

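The side view shows the held block directly over the stand's pile. The wrist view shows the block (175–242) parallel to and centred on the plate (165–250). I lower it.

Request:
{"fn": "jog_arm", "kwargs": {
  "turn": [
    [0,0,0],
    [0,0,0],
    [0,0,0],
    [0,0,0],
    [0,0,0]
  ],
  "delta_pos": [
    [0.001,0.003,0.008],
    [0,0,0.008],
    [0,0,0.007],
    [0,0,0],
    [0,0,0]
  ],
  "gripper": [0.035,0.035,0.035,0.035,0.035]
}}

```text
time: 24.13
tool_pos: [0.4785, -0.2983, 0.1203]
tcp_rot: [-2.977, -0.998, 0.002]
wrist_force: [-0.5, 0.4, -0.8]
width: 0.527
grip_force: 26.8
```

Request:
{"fn": "jog_arm", "kwargs": {
  "turn": [
    [0,0,0],
    [0,0,0],
    [0,0,0],
    [0,0,0]
  ],
  "delta_pos": [
    [0,0,0.001],
    [0,0,0.001],
    [0,0,0.001],
    [0,0,0]
  ],
  "gripper": [0.035,0.035,0.035,0.035]
}}

```text
time: 24.47
tool_pos: [0.4792, -0.2987, 0.1183]
tcp_rot: [2.979, 0.998, 0.0]
wrist_force: [-0.4, 0.7, 0.1]
width: 0.532
grip_force: 26.8
```

Request:
{"fn": "jog_arm", "kwargs": {
  "turn": [
    [0,0,0],
    [0,0,0],
    [0,0,0],
    [0,0,0]
  ],
  "delta_pos": [
    [0,-0.0015,0.001],
    [0,0,0.001],
    [0,0,0.001],
    [0,0,0]
  ],
  "gripper": [0.035,0.035,0.035,0.035]
}}

```text
time: 24.8
tool_pos: [0.4781, -0.2973, 0.1151]
tcp_rot: [-2.978, -0.998, 0.0]
wrist_force: [0.3, -0.3, -1.2]
width: 0.53
grip_force: 26.8
```

Request:
{"fn": "jog_arm", "kwargs": {
  "turn": [
    [0,0,0],
    [0,0,0],
    [0,0,0]
  ],
  "delta_pos": [
    [0,0,0.001],
    [0,0,0.001],
    [0,0,0]
  ],
  "gripper": [0.035,0.035,0.035]
}}

```text
time: 25.05
tool_pos: [0.4784, -0.2975, 0.1133]
tcp_rot: [2.979, 0.998, 0.0]
wrist_force: [0.6, 0.4, -0.9]
width: 0.533
grip_force: 26.8
```

Next I step down in 0.7 mm moves, watching the force.

Request:
{"fn": "jog_arm", "kwargs": {
  "turn": [
    [0,0,0],
    [0,0,0],
    [0,0,0]
  ],
  "delta_pos": [
    [0,0,0.0007],
    [0,0,0.0007],
    [0,0,0]
  ],
  "gripper": [0.035,0.035,0.035]
}}

```text
time: 25.3
tool_pos: [0.4784, -0.2976, 0.1132]
tcp_rot: [2.979, 0.998, 0.0]
wrist_force: [-2.6, 2.4, 6.8]
width: 0.535
grip_force: 27.7
```

Request:
{"fn": "jog_arm", "kwargs": {
  "turn": [
    [0,0,0],
    [0,0,0]
  ],
  "delta_pos": [
    [0,0,0.0007],
    [0,0,0]
  ],
  "gripper": [0.035,0.035]
}}

```text
time: 25.47
tool_pos: [0.4784, -0.2976, 0.1132]
tcp_rot: [2.979, 0.998, 0.0]
wrist_force: [-4.4, 2.1, 10.3]
width: 0.532
grip_force: 28.1
```

Contact reached. I ease the command back and release.

Request:
{"fn": "jog_arm", "kwargs": {
  "turn": [
    [0,0,0],
    [0,0,0],
    [0,0,0]
  ],
  "delta_pos": [
    [0,0,-0.0007],
    [0,0,-0.0006],
    [0,0,0]
  ],
  "gripper": [0.035,0.035,0.035],
  "grip_force": 20
}}

```text
time: 25.72
tool_pos: [0.4784, -0.2976, 0.1132]
tcp_rot: [2.978, 0.998, 0.0]
wrist_force: [-2.0, 1.0, 6.5]
width: 0.533
grip_force: 27.6
```

Request:
{"fn": "jog_arm", "kwargs": {
  "turn": [
    [0,0,0],
    [0,0,0],
    [0,0,0]
  ],
  "delta_pos": [
    [0,0,-0.0006],
    [0,0,0],
    [0,0,0]
  ],
  "gripper": [0.035,0.035,0.035]
}}

```text
time: 25.97
tool_pos: [0.4784, -0.2975, 0.1132]
tcp_rot: [2.979, 0.998, 0.0]
wrist_force: [-1.0, 0.4, 3.7]
width: 0.532
grip_force: 27.3
```

Request:
{"fn": "jog_arm", "kwargs": {
  "turn": [
    [0,0,0],
    [0,0,0],
    [0,0,0],
    [0,0,0],
    [0,0,0],
    [0,0,0],
    [0,0,0],
    [0,0,0],
    [0,0,0]
  ],
  "delta_pos": [
    [0,0,0],
    [0,0,0],
    [0,0,0],
    [0,0,0],
    [0,0,0],
    [0,0,0],
    [0,0,0],
    [0,0,0],
    [0,0,0]
  ],
  "gripper": [0.048,0.05,0.052,0.054,0.056,0.058,0.06,0.06,0.06]
}}

```text
time: 26.72
tool_pos: [0.4783, -0.2975, 0.1131]
tcp_rot: [2.979, 0.998, 0.0]
wrist_force: [-0.2, -0.9, 0.6]
width: 0.705
grip_force: 0.0
```

Request:
{"fn": "jog_arm", "kwargs": {
  "turn": [
    [0,0,0],
    [0,0,0],
    [0,0,0],
    [0,0,0],
    [0,0,0],
    [0,0,0],
    [0,0,0],
    [0,0,0],
    [0,0,0],
    [0,0,0],
    [0,0,0],
    [0,0,0],
    [0,0,0]
  ],
  "delta_pos": [
    [0,0,-0.005],
    [0,0,-0.01],
    [0,0,-0.02],
    [0,0,-0.025],
    [0,0,-0.025],
    [0,0,-0.025],
    [0,0,-0.025],
    [-0.025,0,0],
    [-0.03,0,0],
    [-0.03,0,0],
    [-0.025,0,0],
    [0,0,0],
    [0,0,0]
  ],
  "gripper": [0.06,0.06,0.06,0.06,0.06,0.06,0.06,0.06,0.06,0.06,0.06,0.06,0.06]
}}

```text
time: 27.8
tool_pos: [0.3899, -0.3646, 0.2493]
tcp_rot: [2.979, 0.994, 0.002]
wrist_force: [0.3, -0.7, 0.1]
width: 0.705
grip_force: 0.0
```

```bash
python3 st.py; python3 - <<'E'
from h import *
s,w=snap('wrist','w7.png'); _,a=snap('side','e_side.png'); _,b=snap('scene','e_scene.png')
h=.110
print(np.round([proj('wrist',p,s) for p in [(.477,-.2965,h),(.478,-.297,h+.022)]]))
u,v=map(int,proj('wrist',(.477,-.2965,h+.01),s))
im=cv2.GaussianBlur(w,(3,3),0).astype(int); g=im.sum(2)//3
for r in range(max(0,v-60),min(400,v+60),6): print(r,' '.join('%3d'%x for x in g[r,max(0,u-60):u+60:5]))
E
```

```text
27.8 [ 0.38991067 -0.36456148  0.24929094] 0.5215460971049614 angle cw -165.55620538988882 yaw -53.091708689433474 [ 0.3 -0.7  0.1] 0.12784117508275689 0.7048142539592164
[[317.  61.]
 [318.  56.]]
0 167 168 166 165 167 166 168 166 168 167 166 168 168 169 168 168 167 168 167 166 167 164 166 167
6 166 167 166 166 166 166 168 169 168 167 168 168 169 168 168 169 169 168 168 168 167 164 167 167
12 168 167 167 168 167 168 168 168 169 168 168 168 168 168 168 168 168 168 168 168 164 167 167 166
18 167 169 167 168 167 168 169 169 169 169 169 168 168 169 169 168 168 168 167 163 168 166 165 164
24 168 169 165 162 165 166 167 167 167 167 167 167 167 167 167 166 166 165 165 165 166 166 162 164
30 168 168 166 165 167 168 170 170 170 170 170 169 169 169 167 167 167 167 167 168 169 169 163 164
36 169 168 169 163 169 170 170 170 170 170 170 170 170 169 168 168 166 167 168 169 170 170 163 164
42 169 169 169 163 169 170 171 169 170 171 172 173 174 175 175 177 177 178 178 169 170 170 164 164
48 169 169 170 161 170 171 172 172 174 175 176 177 177 178 179 180 181 182 181 168 170 169 163 164
54 169 170 16
[... 378 characters left out ...]
 164
78 166 169 169 151 172 173 173 173 173 173 173 172 171 170 169 168 167 168 168 168 168 165 166 167
84 164 166 166 148 173 173 172 173 172 172 172 172 170 169 169 168 168 169 169 170 169 164 168 163
90 167 165 163 144 172 173 172 171 171 171 171 171 170 171 170 170 170 170 170 170 170 162 168 165
96 168 167 166 155 164 164 162 162 162 162 163 162 161 160 159 159 159 159 159 159 159 158 166 171
102 168 169 167 168 164 164 164  85  67  68  69  45  56  49  66  68  68  67 166 170 171 170 169 172
108 169 168 168 168 168 169 170 171 145  57  60  21  26  25  58  61 100 172 171 172 172 168 172 172
114 170 170 170 168 168 167 167 170 171 171 170 147 117 136 156 174 173 173 173 174 169 173 173 173
```

```bash
python3 - <<'E'
from h import *
s=read_state(); w=cv2.imread('pics/w7.png'); g=w.mean(2)
for u in (300,318,335): print(u,[int(x) for x in g[20:30,u]],[int(x) for x in g[36:46,u]],[int(x) for x in g[66:80,u]],[int(x) for x in g[88:100,u]])
for r in (58,68,74): print(r,[int(x) for x in g[r,266:280]],[int(x) for x in g[r,288:300]],[int(x) for x in g[r,340:354]],[int(x) for x in g[r,358:372]])
x=np.array([np.cos(np.radians(37)),np.sin(np.radians(37))])
for r,z in ((24,.11),(94.5,.11),(75,.11),(41,.132),(70.5,.132)): print(r,z,x@ray('wrist',320,r,z,s)[:2])
E
```

```text
300 [164, 147, 142, 160, 169, 170, 170, 170, 169, 169] [170, 171, 170, 167, 157, 167, 173, 174, 173, 174] [180, 179, 180, 181, 173, 141, 111, 113, 149, 170, 174, 174, 173, 173] [172, 171, 171, 171, 171, 171, 172, 171, 164, 153, 142, 137]
318 [160, 135, 139, 162, 169, 170, 170, 169, 169, 169] [169, 170, 169, 165, 157, 168, 176, 177, 177, 177] [181, 181, 181, 183, 173, 134, 111, 116, 148, 167, 172, 170, 171, 170] [169, 171, 171, 170, 170, 170, 170, 170, 163, 148, 137, 151]
335 [161, 136, 140, 161, 167, 167, 168, 167, 167, 166] [167, 168, 166, 163, 156, 171, 179, 180, 180, 179] [183, 184, 184, 186, 175, 137, 113, 117, 146, 164, 167, 168, 167, 168] [170, 169, 170, 170, 169, 170, 170, 169, 160, 145, 133, 138]
58 [169, 170, 168, 157, 141, 155, 169, 172, 172, 172, 172, 172, 172, 173] [166, 160, 169, 176, 176, 176, 177, 177, 177, 177, 177, 178] [182, 183, 183, 182, 183, 184, 183, 178, 168, 166, 167, 167, 168, 168] [168, 168, 168, 166, 161, 160, 165, 166, 166, 165, 165, 165, 164, 165]
68 [171, 171, 169, 155, 138, 149, 168, 172, 172, 171, 172, 172, 172, 172] [171, 164, 159, 174, 180, 180, 179, 180, 179, 180, 179, 180] [184, 184, 185, 185, 184, 185, 184, 176, 166, 166, 167, 169, 168, 168] [168, 168, 167, 164, 155, 152, 164, 167, 167, 166, 165, 165, 165, 164]
74 [169, 170, 169, 159, 143, 148, 164, 171, 172, 172, 172, 173, 172, 172] [173, 174, 173, 170, 162, 151, 147, 148, 148, 148, 149, 149] [147, 147, 146, 147, 152, 159, 165, 169, 169, 168, 168, 168, 168, 168] [167, 167, 168, 163, 152, 149, 162, 168, 167, 167, 166, 165, 165, 165]
24 0.11 0.23197575722437527
94.5 0.11 0.17726534025559773
75 0.11 0.1930718156527189
41 0.132 0.2152325901102789
70.5 0.132 0.19427806051830923
```

```bash
python3 - <<'E'
from h import *
P=np.load('s3.npy'); s=dict(tool_pos=P[0],tcp_rot=P[1]); g=cv2.imread('pics/w3.png').max(2)
def cen(b,t):
    m=np.zeros_like(g); m[b[1]:b[3],b[0]:b[2]]=t(g[b[1]:b[3],b[0]:b[2]]); n,l,st,c=cv2.connectedComponentsWithStats(m); return c[1+st[1:,4].argmax()]
h=cen((308,72,340,104),lambda x:x>95);k=cen((308,14,340,50),lambda x:x<28)
A=ray('wrist',*h,.064,s);K=ray('wrist',*k,.072,s);d=(K-A)[:2];print(h,k,np.hypot(*d),np.degrees(np.arctan2(*d)))
d0=None
# side view before / after: knob
def kn(f):
    g=cv2.imread('pics/'+f).max(2); m=np.zeros_like(g); m[285:308,320:345]=(g[285:308,320:345]<30); M=cv2.moments(m,True); return M['m10']/M['m00'],M['m01']/M['m00'],M['m00']
print(kn('side.png'),kn('e_side.png'))
a=cv2.imread('pics/side.png').astype(int);b=cv2.imread('pics/e_side.png').astype(int)
D=(np.abs(a-b).max(2)>40).astype(np.uint8); n,l,st,c=cv2.connectedComponentsWithStats(D)
for i in range(1,n):
    if st[i,4]>8 and st[i,0]<430 and st[i,0]>200: print(st[i],c[i].round())
E
```

```text
[323.6641604   86.89724311] [323.16568047  30.97928994] 0.04784745607936287 0.4736401531232598Traceback (most recent call last):
  File "<stdin>", line 11, in <module>
  File "<stdin>", line 10, in kn
ZeroDivisionError: float division by zero
```

```bash
python3 - <<'E'
from h import *
a=cv2.imread('pics/side.png').astype(int);b=cv2.imread('pics/e_side.png')[:,:,:].astype(int)
def kn(g):
    g=g.max(2)[286:304,322:342]; w=np.clip(60-g,0,None).astype(float); y,x=np.mgrid[286:304,322:342]; return (w*x).sum()/w.sum(),(w*y).sum()/w.sum()
print(kn(a),kn(b))
D=(np.abs(a-b).max(2)>40).astype(np.uint8); n,l,st,c=cv2.connectedComponentsWithStats(D)
for i in range(1,n):
    if st[i,4]>8 and 200<st[i,0]<430: print(st[i],c[i].round())
E
```

```text
(np.float64(331.19221411192217), np.float64(298.4367396593674)) (np.float64(331.49272486772486), np.float64(298.42063492063494))
[ 349    0   46   52 1386] [372.  25.]
[352   0  15   5  55] [359.   2.]
[ 349   54   39   64 1380] [368.  84.]
[330 156  15  14 120] [337. 163.]
[321 244  18  10 103] [330. 248.]
```

```bash
python3 -c "
from workcell import ticket; print(ticket.finish_job())"
```

```text
the job is handed in; nothing more can be done
None
```

The job is done and handed in: the wheel made one revolution, with the knob back at the pointer to within about 1°. The block lies flat and lengthwise on the top plate, within about 2 mm of its middle. A before-and-after side picture shows no change to the teeth or bottle, and the gripper is open and clear.

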